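Load the kitchen scale with tins up to the set mark

ROBOT

A 7-joint arm with a two-finger parallel gripper is mounted at the origin on the work surface; the furniture and walls round the work are solid. World frame = base frame: x ahead of the robot, y to its left, z up, the work surface at z = 0. Lengths are in m, angles in rad, forces in N, time in s.
With the tool pointing down it reaches from about 0.425 to 0.875 m from the base axis. Payload 4.7 kg.
Tool frame: the origin (TCP) lies between the finger pads; the fingertips stand 14 mm ahead of it and the grasp point (between the pads) lies 5 mm behind it; z points along the fingers, y is the line along which they close (so a half turn about z gives the same grasp; the last joint's range is limited). The gripper opens to 87 mm and grips with 3 to 60 N. Pads are 19 mm wide; open, the fingers measure 117 mm over their backs; the gripper's body (75 mm by 190 mm) begins 51 mm behind the grasp point.
Start: joints at [1.198, 0.321, -0.07, 1.45, 0.023, 1.371, -0.057], TCP at [0.245, -0.602, 0.237] pointing down, gripper open.
Joint ranges: [-2.86, 2.86], [-0.3, 2.09], [-1.38, 1.24], [0.06, 2.45], [-1.56, 4.7], [0.09, 2.05], [-2.69, 2.69]. Speed limits (rad/s): [2.57, 2.57, 3.14, 3.14, 3.14, 3.14, 3.14].

INTERFACE

Orientations are given as a rotation vector (axis times angle).
In Python, from bench import get_state, get_image, camera_params, close_job gives the robot as it stands. The module is installed in compiled form; this text tells all that it offers.
- The arm moves only by the tool arm_command, never from a script. Its argument "motion" is a list of rows, each a list of 5 numbers: the finger opening in mm, from 0 to 87, then the shift along the tool's x, y, z in mm, then the turn about the tool's z in degrees. In form: [[gripper, x, y, z, spin], ...]. A call has 1 to 5 rows; each row is the pose to reach, as a shift and turn from the pose commanded when the call began, along the tool's axes at that moment; what a row does not reach only later rows make up. A row lasts 1/12 s, in which the tool goes at most 41.7 mm and 7.16 degrees, less where a joint would pass 70% of its speed; a pose out of reach is approached as far as the arm can. A call with a gripper value outside its range is refused whole. The fingers move at their own pace and stop on an object; "newtons" is the grip in N (left out, the last holds). Time passes only in rows, so rows that repeat a pose let the fingers close. It gives the time, the measured TCP pose, the force, the opening and the grip force at its end, in the units of the state.
- get_state(): the state, without advancing time (a new reading comes with each control period).
- get_image(name): name is "scene" or "top" or "wrist"; returns (picture, depth): 384x512x3 uint8, red, green, blue; 384x512 float32, m along the optical axis (not along the pixel's ray), 0 where there is no reading.
- camera_params(name): a dict with "intrinsics" (3x3 intrinsics, pixels), "extrinsics" (4x4, takes a point from camera to world coordinates). Camera axes: x right, y down, z forward; pixel columns grow to the right and rows downward; lengths in m; the calibration is good to about 2 mm. A picture is of the moment at which its call begins: read the wrist's pose just before it. camera_params takes no time and is no camera call; for the wrist camera it gives the pose at the moment of the call.
- close_job(): hands the job in; it is judged then, once.
The state is a dict: "time": time; "joint_positions": joint angles; "qd": joint speeds; "joint_torque": joint torques, N m; "position": TCP position; "tool_rot": TCP orientation; "ft_force": force on the tool from outside, world axes, zero at the start; "torque": the same for the moment, N m; "grip_width": opening from 0.0 (shut) to 1.0 (fully open); "grip_force": force on a finger pad.
Only numpy, scipy, OpenCV 4.12 (cv2) and the standard library are available. Lean on these libraries where they do the work, as an engineer would, in place of code of your own. Each camera call takes 0.05 s, during which the arm holds its last target. There are 200 camera calls.

TASK

Weigh out fruit for the batch: slide tins off the chopping board onto the scale's pan, one at a time, letting the pointer settle after each, until the pointer rests between the two lugs of the setting bracket on the dial. Push the tins along, never lift them; every tin on the scale must stand wholly on the pan, and tins that are not needed stay upright on the board. Leave the bracket, the mug and the spice jar as they are.

Things in the scene. Friction and masses are not known exactly. Their poses are not given: they have to be found in the camera images.
- tin_a: one of four identical food tins (short cylinder, 75 mm diameter, 58 mm high, about 255 g, each a few per cent more or less). Origin: centre of the underside, z up. It starts upright on the chopping board.
- tin_b: one of four identical food tins (short cylinder, 75 mm diameter, 58 mm high, about 255 g, each a few per cent more or less). Origin: centre of the underside, z up. It starts upright on the chopping board.
- tin_c: one of four identical food tins (short cylinder, 75 mm diameter, 58 mm high, about 255 g, each a few per cent more or less). Origin: centre of the underside, z up. It starts upright on the chopping board.
- tin_d: one of four identical food tins (short cylinder, 75 mm diameter, 58 mm high, about 255 g, each a few per cent more or less). Origin: centre of the underside, z up. It starts upright on the chopping board.
- board: fixed chopping board, 240 (x) by 340 mm (y), 22 mm thick. Origin: centre of the underside; its +y points to the scale at its +y end. The tins stand in two rows along y, at about x = -48 and +48 mm of the board, two in each: a front one near the scale and a rear one 150 to 210 mm behind it (between centres).
- pan: the scale's level steel pan, 210 (x) by 200 mm (y), axes parallel to the board's. Origin: centre of its top face, 20 mm above the worktop when empty (board top: 22 mm); it sinks about 2 mm a tin on a spring, 10 mm at most. Lips 6 mm high, 3 mm thick, along the +y, -x and +x edges.
- pan_mouth (a point): middle of the pan's -y edge, on its top face. This edge has no lip and lies 3 mm from the board, so tins slide across and drop the small step.
- dial: the scale's fixed dial head on the pan's +x side: a white disc 128 mm across, tilted to face up and towards the robot. Origin: centre of its face, 165 mm from the pan's centre, 60 mm above the worktop; its z is the dial's axis. The head reaches 105 mm high and starts 115 mm from the pan's centre.
- pointer (a joint): reading of the dial, rad: 0 with an empty pan, growing by about 1.0 for each tin (clockwise as seen from the robot, from the lower left of the dial). Settles within about 0.5 s. The pointer is a black bar.
- bracket (a joint): setting of the dark bracket on the dial's rim, rad, on the pointer's scale: the pointer reading at the bracket's middle. The lugs stand 0.6 rad before and after it. It differs from start to start; the wanted weight takes more than one tin. It is not to be touched.
- pointer_tip (a point): tip of the pointer, 46 mm from the dial's axis. Its x axis points along the pointer.
- bracket_mid (a point): point midway between the bracket's lugs, 46 mm from the dial's axis; pointer_tip meets it when the pointer stands at the bracket's middle, and is 27 mm from it at either lug.
- mug: loose bystander: a white mug, 82 x 112 x 94 mm, beyond the board. Origin: centre of the underside.
- spice_jar: loose bystander: a small spice jar, 45 mm diameter, 106 mm high, beyond the board. Origin: centre of the underside.
Things that resemble listed ones, but are neither listed nor needed, are in the scene too. What is shaped like the tin_c but green or red is not meant.

How it is judged:
By the outcome, as a careful person would: the job done as asked, in the order asked, and still so for the second after the job is handed in, with the robot touching nothing.
It also fails if it takes over 67 s, if anything falls off the work surface, if the arm or the gripper's body presses on something with over 40 N, if the wrist force passes 120 N, or if a joint passes its speed limit or range.

## Working session

There is one attempt and no reset: what is moved stays moved. The work goes in short steps, Python scripts to look and compute and a tool call to move; the robot and the scene stay as the last step left them, time stands still between calls to the robot, and variables do not carry over. Pictures are saved under pics/ and viewed, at most 10 in all, crops included, and the job is handed in when it is done.

Besides the shell and the picture viewer there is one more tool, called after ">>>" as name(argument=value, ...), one argument or row to a line, values as JSON. arm_command: Moves the arm, as the interface text tells. Its arguments: {"type":"object","properties":{"motion":{"type":"array"},"newtons":{"type":"number"}},"required":["motion"]}

```bash
mkdir -p pics
cat > h.py <<'E'
import numpy as np,cv2
from bench import *
def world(name,d):
    p=camera_params(name);K=np.array(p["intrinsics"]);T=np.array(p["extrinsics"])
    v,u=np.mgrid[0:384,0:512]
    c=np.stack([(u-K[0,2])/K[0,0]*d,(v-K[1,2])/K[1,1]*d,d],-1)
    return c@T[:3,:3].T+T[:3,3]
E
python3 - <<'E'
from h import *
s=get_state();print(s["time"],s["position"],s["tool_rot"])
a=[]
for n in("top","scene"):
    im,d=get_image(n);np.savez(n,im=im,d=d,w=world(n,d));a.append(im)
    print(n,np.array(camera_params(n)["extrinsics"]).round(3).tolist())
    cv2.imwrite(f"pics/{n}1.png",cv2.resize(im[:,:,::-1],(800,600)))
E
```

```text
0.0 [ 0.24494037 -0.60152402  0.23544306] [-3.08121002e+00 -6.03474192e-01  7.87479483e-04]
top [[-0.309, -0.906, 0.29, 0.311], [-0.951, 0.291, -0.102, 0.125], [0.008, -0.307, -0.952, 0.936], [0.0, 0.0, 0.0, 1.0]]
scene [[-0.567, -0.591, 0.574, -0.012], [-0.824, 0.421, -0.379, 0.39], [-0.018, -0.688, -0.726, 0.828], [0.0, 0.0, 0.0, 1.0]]
```

View pics/top1.png

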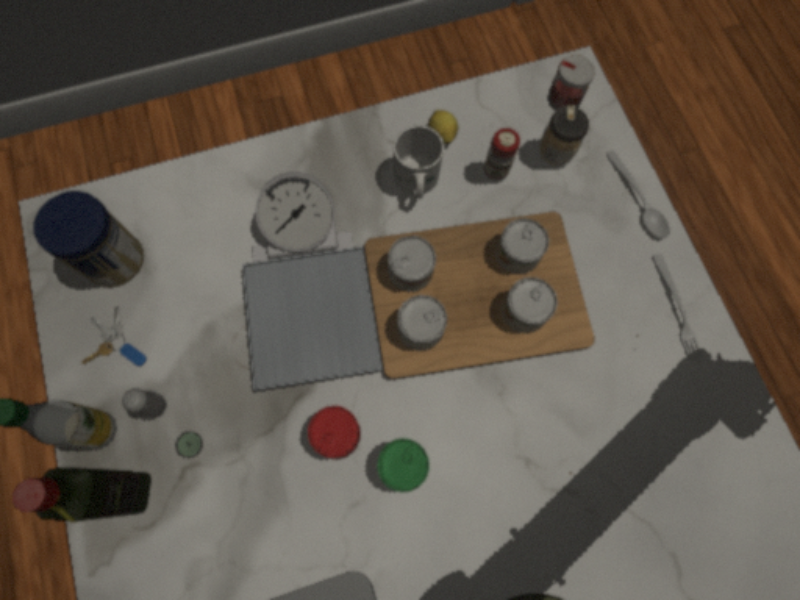

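View pics/scene1.png

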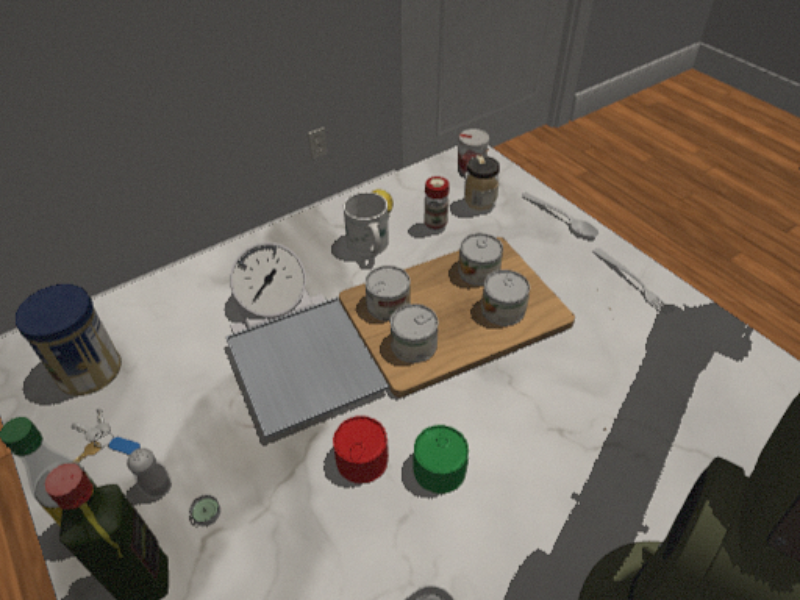

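The top view shows the four tins at (410,260), (525,243), (421,321) and (531,302), the pan at (312,320), and the dial at (295,213) with its pointer lower left and the bracket at the top. The scene view agrees. Next I'll measure these and crop the dial.

```bash
cat >> h.py <<'E'
def ray(name,u,v,z):
    p=camera_params(name);K=np.array(p["intrinsics"]);T=np.array(p["extrinsics"])
    r=T[:3,:3]@np.linalg.inv(K)@[u,v,1];o=T[:3,3]
    return o+r*(z-o[2])/r[2]
E
python3 - <<'E'
from h import *
t=np.load("top.npz");im,d,w=t["im"],t["d"],t["w"]
z=w[...,2]
# board by colour
hsv=cv2.cvtColor(im,cv2.COLOR_RGB2HSV)
m=((hsv[...,1]>70)&(hsv[...,0]<25)&(abs(z-.022)<.012)).astype(np.uint8)
n,l,st,c=cv2.connectedComponentsWithStats(m);i=1+st[1:,4].argmax()
ptsb=w[l==i]
r=cv2.minAreaRect(ptsb[:,:2].astype(np.float32)*1000);print("board",r,cv2.boxPoints(r).round(),np.median(ptsb[:,2]))
# tins tops
for (u,v) in [(410,260),(525,243),(421,321),(531,302),(334,432),(403,465)]:
    u*=.64;v*=.64
    P=ray("top",u,v,.08)
    q=w[(np.hypot(w[...,0]-P[0],w[...,1]-P[1])<.06)&(z>.070)&(z<.09)]
    (cc,rr)=cv2.minEnclosingCircle(q[:,:2].astype(np.float32)*1000)
    print("tin",np.round(P*1000),len(q),q.mean(0).round(4),np.round(cc),round(rr),np.median(q[:,2]).round(4))
P=w[int(320*.64),int(312*.64)];print("pan mid",P)
for n,(u,v) in {"mug":(418,150),"jar":(505,138)}.items(): print(n,w[int(v*.64),int(u*.64)])
a=im[105:170,155:222,::-1];s=np.load("scene.npz")["im"][150:212,140:202,::-1]
cv2.imwrite("pics/dial1.png",np.hstack([cv2.resize(a,(400,400),interpolation=2),cv2.resize(s,(400,400),interpolation=2)]))
E
```

```text
board ((553.1231689453125, -109.15948486328125), (340.5763854980469, 240.79295349121094), 81.23125457763672) [[ 408. -259.]
 [ 646. -296.]
 [ 698.   41.]
 [ 460.   77.]] 0.020445491907957747
tin [615. -13.  80.] 735 [ 0.6178 -0.0167  0.0765] [607. -12.] 51 0.0763
tin [ 587. -194.   80.] 718 [ 0.5915 -0.1952  0.0767] [ 579. -192.] 52 0.0766
tin [517.   2.  80.] 777 [ 0.5216 -0.0006  0.0763] [522.  -0.] 38 0.0763
tin [ 495. -167.   80.] 771 [ 0.4969 -0.1691  0.0765] [ 498. -169.] 39 0.0765
tin [401. 172.  80.] 0 [nan nan nan] [0. 0.] 0 nan
tin [329.  93.  80.] 0 [nan nan nan] [0. 0.] 0 nan
pan mid [0.58979363 0.16031612 0.01936054]
mug [ 0.82772197 -0.1005349   0.02442274]
jar [ 0.76009216 -0.22231023  0.10646468]<stdin>:16: RuntimeWarning: Mean of empty slice.
  ret = um.true_divide(
  return _methods._mean(a, axis=axis, dtype=dtype,
  ret = ret.dtype.type(ret / rcount)
```

View pics/dial1.png

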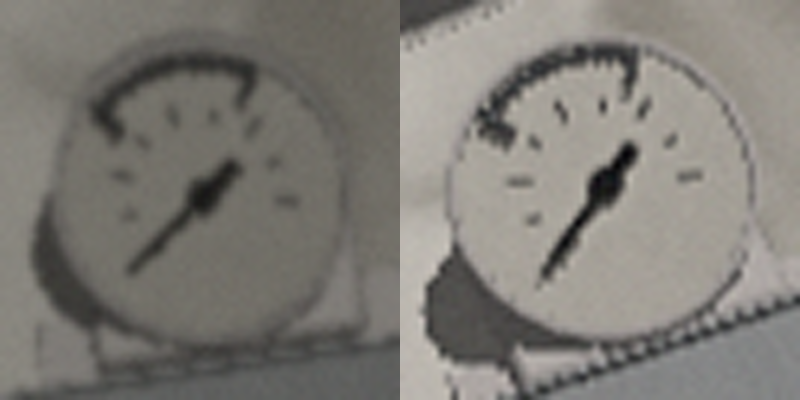

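In the crop the dial axis is at (203,198), the pointer tip at (130,270), and the lugs at (117,135) and (245,105). That puts the bracket middle at about 2.1 rad, with lugs at about 1.5 and 2.7, so two tins are needed. The scene half of the crop gives the same value.

The measured board size and tin height match the given ones. I'll push the two tins of the x=-48 row, which lie away from the dial, with the fingers cradling each tin.

>>> arm_command(
  motion=[
    [40,30,-26,0,-7],
    [40,65,-58,0,-14],
    [40,100,-90,0,-21],
    [40,130,-116,0,-28],
    [40,160,-142,0,-35],
  ],
)

```text
time: 0.52
position: [0.3366, -0.4148, 0.2361]
tool_rot: [-2.754, -1.51, 0.001]
ft_force: [-0.1, -1.3, 1.0]
grip_width: 0.703
grip_force: 0.0
```

```bash
cat >> h.py <<'E'
from scipy.spatial.transform import Rotation as Ro
BC=np.array([553.1,-109.2]);by=np.array([.1524,.9883]);bx=np.array([by[1],-by[0]])
def bpos(p): r=np.array(p)[:2]-BC; return np.array([r@bx,r@by])
def go(x,y,z):
    s=get_state();R=Ro.from_rotvec(s["tool_rot"]).as_matrix();p=np.array(s["position"])*1000
    t=np.r_[BC+x*bx+y*by,z]
    a=np.degrees(np.arctan2(by[1],by[0])-np.arctan2(R[1,0],R[0,0]))
    print("t",round(s["time"],2),"board xy",bpos(p).round(1),"z",p[2].round(1),"shift",((t-p)@R).round(1),"spin",-a.round(1),"F",np.round(s["ft_force"],1),"tilt",R[:,2].round(3))
E
python3 -c "
from h import *
go(-47.7,38,100)"
```

```text
t 0.52 board xy [-167.4 -335. ] z 236.1 shift [389.6 -40.6 136.1] spin -23.7 F [-0.1 -1.3  1. ] tilt [-0.001  0.    -1.   ]
```

>>> arm_command(
  motion=[
    [40,40,-4,0,-6],
    [40,80,-8,0,-12],
    [40,120,-12,0,-18],
    [40,160,-16,0,-23],
    [40,200,-20,0,-23],
  ],
)

```text
time: 0.93
position: [0.4282, -0.2361, 0.2363]
tool_rot: [2.4, 2.027, -0.001]
ft_force: [1.0, -0.0, -0.3]
grip_width: 0.467
grip_force: 0.0
```

```bash
python3 -c "
from h import *
go(-47.7,38,100)"
```

```text
t 0.93 board xy [-104.1 -144.4] z 236.3 shift [183.3  53.7 136.2] spin -0.9 F [ 1.  -0.  -0.3] tilt [-0. -0. -1.]
```

>>> arm_command(
  motion=[
    [40,40,12,0,0],
    [40,80,24,0,0],
    [40,118,36,0,0],
    [40,155,48,0,0],
    [40,178,53,0,0],
  ],
)

```text
time: 1.35
position: [0.5119, -0.0668, 0.2366]
tool_rot: [-2.399, -2.028, -0.003]
ft_force: [0.6, 1.4, 0.5]
grip_width: 0.459
grip_force: 0.0
```

>>> arm_command(
  motion=[
    [40,0,0,0,0],
    [40,0,0,0,0],
  ],
)

```text
time: 1.52
position: [0.5107, -0.0701, 0.2362]
tool_rot: [-2.399, -2.027, 0.001]
ft_force: [-0.8, -0.6, -0.1]
grip_width: 0.46
grip_force: 0.0
```

```bash
python3 -c "
from h import *
go(-47.7,38,50)"
```

```text
t 1.52 board xy [-47.9  32.2] z 236.2 shift [  5.8   0.3 186.2] spin -0.9 F [-0.8 -0.6 -0.1] tilt [-0.001  0.    -1.   ]
```

>>> arm_command(
  motion=[
    [40,0,0,38,0],
    [40,0,0,76,0],
    [40,0,0,114,0],
    [40,0,0,145,0],
    [40,0,0,165,0],
  ],
)

```text
time: 1.93
position: [0.5075, -0.0738, 0.0678]
tool_rot: [-2.404, -2.017, 0.007]
ft_force: [0.3, -0.3, 0.6]
grip_width: 0.46
grip_force: 0.0
```

>>> arm_command(
  motion=[
    [40,0,0,10,0],
    [40,0,0,20,0],
    [40,0,0,21,0],
    [40,0,0,21,0],
  ],
)

```text
time: 2.27
position: [0.511, -0.0724, 0.051]
tool_rot: [2.404, 2.021, 0.0]
ft_force: [0.4, 0.3, 0.2]
grip_width: 0.46
grip_force: 0.0
```

Run:
```python
from h import *
go(-47.7,270,50)
im,d=get_image("scene");cv2.imwrite("pics/s2.png",cv2.resize(im[:,:,::-1],(800,600)))
```

```text
t 2.27 board xy [-47.2  30. ] z 51.0 shift [240.   -5.2   0.9] spin -1.1 F [0.4 0.3 0.2] tilt [ 0.001 -0.    -1.   ]
```

View pics/s2.png

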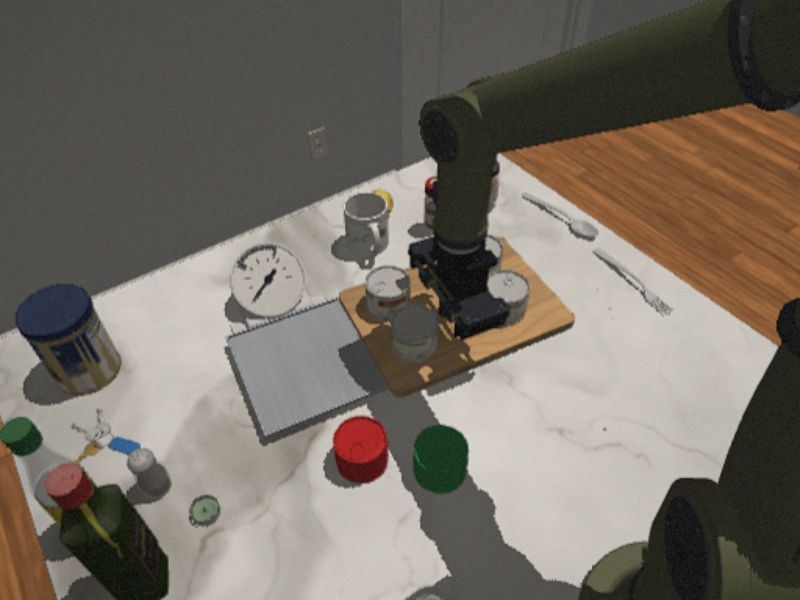

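The picture shows the gripper between the rear and front tins, behind the tin at (414,332), with nothing touched. I'll push now.

>>> arm_command(
  motion=[
    [40,12,0,0,-1],
    [40,22,0,0,-1],
    [40,32,0,0,-1],
    [40,43,-1,0,-1],
    [40,55,-1,0,-1],
  ],
)

```text
time: 2.73
position: [0.5196, -0.017, 0.0513]
tool_rot: [2.384, 2.043, -0.001]
ft_force: [-0.5, -2.7, 2.9]
grip_width: 0.458
grip_force: 1.9
```

>>> arm_command(
  motion=[
    [40,12,0,0,0],
    [40,24,0,0,0],
    [40,36,0,0,0],
    [40,48,0,0,0],
    [40,60,0,0,0],
  ],
)

```text
time: 3.15
position: [0.5286, 0.043, 0.0511]
tool_rot: [2.385, 2.043, -0.0]
ft_force: [-0.1, -2.0, -0.2]
grip_width: 0.457
grip_force: 1.0
```

Run:
```python
from h import *
go(-47.7,269,50)
im,d=get_image("top");w=world("top",d)
q=w[(w[...,2]>.066)&(w[...,2]<.09)];B=np.array([bpos(p*1000) for p in q])
k=(abs(B[:,0]+48)<60)&(B[:,1]>100);print(B[k].mean(0),B[k].min(0),B[k].max(0),k.sum())
cv2.imwrite("pics/t3.png",cv2.resize(im[:,:,::-1],(800,600)))
```

```text
t 3.15 board xy [-47.4 146.6] z 51.1 shift [122.3  -0.4   0.9] spin -0.0 F [-0.1 -2.  -0.2] tilt [ 0.001 -0.001 -1.   ]
[-59.88759541 277.78836304] [-107.9734775   183.54994755] [-10.89956644 606.18125174] 626
```

View pics/t3.png

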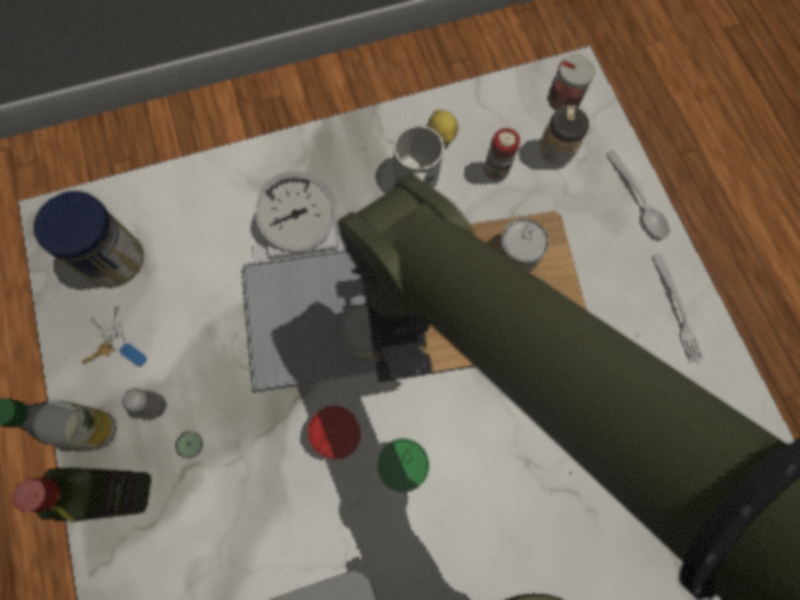

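The tin, at (360,330), is crossing onto the pan, and the pointer has begun to move. I'll continue.

>>> arm_command(
  motion=[
    [40,12,0,0,0],
    [40,24,0,0,0],
    [40,36,0,0,0],
    [40,48,0,0,0],
    [40,60,0,0,0],
  ],
)

```text
time: 3.62
position: [0.5371, 0.1022, 0.0504]
tool_rot: [-2.385, -2.044, 0.001]
ft_force: [-0.1, -1.4, 0.3]
grip_width: 0.461
grip_force: 0.7
```

>>> arm_command(
  motion=[
    [40,12,0,0,0],
    [40,24,0,0,0],
    [40,36,0,0,0],
    [40,46,0,0,0],
    [40,54,0,0,0],
  ],
)

```text
time: 4.03
position: [0.5458, 0.1562, 0.0505]
tool_rot: [-2.385, -2.045, -0.0]
ft_force: [0.3, -0.9, -1.2]
grip_width: 0.457
grip_force: 0.6
```

>>> arm_command(
  motion=[
    [40,4,0,0,0],
    [40,5,0,0,0],
    [40,5,0,0,0],
    [40,-15,0,0,0],
    [40,-35,0,0,0],
  ],
)

```text
time: 4.45
position: [0.5404, 0.1207, 0.0508]
tool_rot: [-2.383, -2.046, -0.002]
ft_force: [0.2, -0.3, -0.6]
grip_width: 0.462
grip_force: 0.0
```

Run:
```python
from h import *
go(-47,-110,165)
im,d=get_image("scene");cv2.imwrite("pics/s4.png",cv2.resize(im[:,:,::-1],(800,600)))
```

```text
t 4.45 board xy [-47.6 225.3] z 50.8 shift [-3.352e+02  3.000e-01 -1.146e+02] spin 0.1 F [ 0.2 -0.3 -0.6] tilt [ 0.001  0.001 -1.   ]
```

View pics/s4.png

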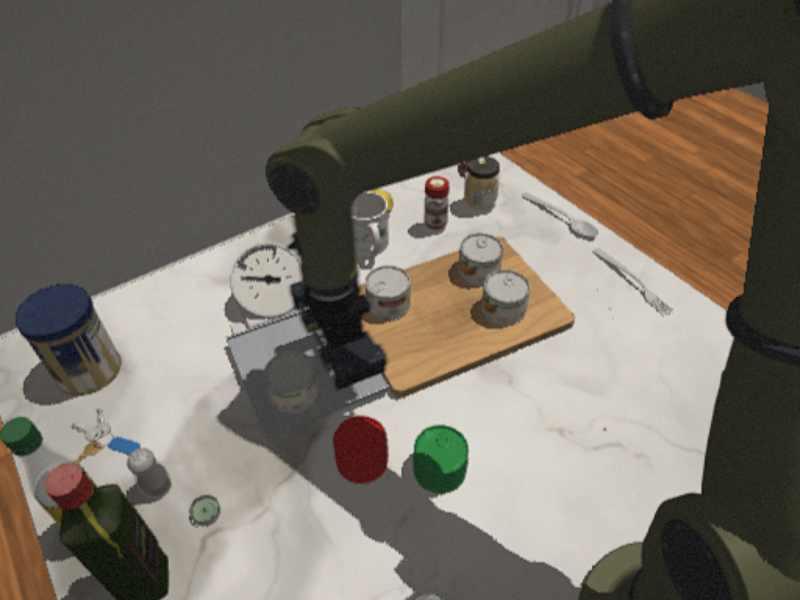

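The first tin stands upright on the pan at (292,382), with the pointer at about 1 (pointing left). Next I'll rise and go behind the rear tin of the same row.

>>> arm_command(
  motion=[
    [40,0,0,-30,0],
    [40,0,0,-65,0],
    [40,0,0,-105,0],
    [40,-35,0,-115,0],
    [40,-75,0,-115,0],
  ],
)

```text
time: 4.92
position: [0.5316, 0.0489, 0.1703]
tool_rot: [2.376, 2.048, 0.012]
ft_force: [0.2, -1.2, -0.3]
grip_width: 0.458
grip_force: 0.0
```

>>> arm_command(
  motion=[
    [40,-40,0,0,0],
    [40,-80,0,0,0],
    [40,-120,0,0,0],
    [40,-160,0,0,0],
    [40,-200,0,0,0],
  ],
)

```text
time: 5.33
position: [0.4974, -0.1542, 0.166]
tool_rot: [2.386, 2.041, 0.0]
ft_force: [0.5, -0.1, 0.1]
grip_width: 0.462
grip_force: 0.0
```

>>> arm_command(
  motion=[
    [40,-35,0,0,0],
    [40,-65,0,0,0],
    [40,-85,0,0,0],
    [40,-85,0,0,0],
  ],
)

```text
time: 5.67
position: [0.483, -0.2423, 0.1655]
tool_rot: [2.394, 2.031, -0.003]
ft_force: [-0.0, -0.1, 0.4]
grip_width: 0.461
grip_force: 0.0
```

Run:
```python
from h import *
go(-46,-135,50)
im,d=get_image("top");w=world("top",d)
q=w[(w[...,2]>.066)&(w[...,2]<.09)];B=np.array([bpos(p*1000) for p in q])
for lo,hi in((200,380),(-130,0)):
    k=(abs(B[:,0]+48)<60)&(B[:,1]>lo)&(B[:,1]<hi)
    if k.any(): print(B[k].mean(0),B[k].min(0),B[k].max(0),k.sum())
```

```text
t 5.67 board xy [ -49.  -142.2] z 165.5 shift [  7.6   3.  115.5] spin -0.6 F [-0.  -0.1  0.4] tilt [-0.    -0.003 -1.   ]
[-48.75531486 308.25946865] [-85.57253692 271.94737377] [-12.17148594 345.40822369] 799
[-46.84565261 -67.26995471] [ -83.37871515 -105.02122774] [ -9.07776744 -30.54739728] 789
```

>>> arm_command(
  motion=[
    [40,2,2,35,0],
    [40,3,2,70,0],
    [40,3,2,100,0],
    [40,3,2,115,0],
    [40,3,2,115,0],
  ],
)

```text
time: 6.13
position: [0.485, -0.2301, 0.0468]
tool_rot: [-2.379, -2.041, 0.003]
ft_force: [-0.7, 0.4, 0.5]
grip_width: 0.458
grip_force: 0.0
```

>>> arm_command(
  motion=[
    [40,10,0,0,0],
    [40,20,0,0,0],
    [40,30,0,0,0],
    [40,42,0,0,0],
    [40,54,0,0,0],
  ],
)

```text
time: 6.55
position: [0.497, -0.1792, 0.0521]
tool_rot: [2.383, 2.042, 0.001]
ft_force: [-0.3, -3.2, 2.8]
grip_width: 0.458
grip_force: 1.5
```

>>> arm_command(
  motion=[
    [40,12,0,0,0],
    [40,24,0,0,0],
    [40,36,0,0,0],
    [40,48,0,0,0],
    [40,60,0,0,0],
  ],
)

```text
time: 6.97
position: [0.5053, -0.1194, 0.0507]
tool_rot: [2.386, 2.043, -0.0]
ft_force: [-0.0, -3.7, 2.6]
grip_width: 0.462
grip_force: 2.1
```

Run:
```python
from h import *
go(-46.5,180,50)
```

```text
t 6.97 board xy [-45.7 -17.4] z 50.7 shift [197.4  -1.    0.7] spin -0.1 F [-0.  -3.7  2.6] tilt [ 0. -0. -1.]
```

>>> arm_command(
  motion=[
    [40,12,0,0,0],
    [40,24,0,0,0],
    [40,36,0,0,0],
    [40,48,0,0,0],
    [40,60,0,0,0],
  ],
)

```text
time: 7.38
position: [0.5142, -0.0601, 0.0505]
tool_rot: [-2.386, -2.043, 0.001]
ft_force: [-1.1, -3.6, 3.3]
grip_width: 0.46
grip_force: 2.2
```

>>> arm_command(
  motion=[
    [40,12,0,0,0],
    [40,24,0,0,0],
    [40,36,0,0,0],
    [40,48,0,0,0],
    [40,60,0,0,0],
  ],
)

```text
time: 7.8
position: [0.5232, -0.0008, 0.0504]
tool_rot: [-2.386, -2.043, 0.001]
ft_force: [-1.1, -3.9, 3.2]
grip_width: 0.461
grip_force: 2.3
```

>>> arm_command(
  motion=[
    [40,12,0,0,0],
    [40,22,0,0,0],
    [40,31,0,0,0],
    [40,39,0,0,0],
    [40,46,0,0,0],
  ],
)

```text
time: 8.22
position: [0.53, 0.0453, 0.05]
tool_rot: [-2.384, -2.043, 0.0]
ft_force: [0.2, -1.2, -1.0]
grip_width: 0.461
grip_force: 0.6
```

Run:
```python
from h import *
go(-46.5,180,50)
```

```text
t 8.22 board xy [-46.4 149.2] z 50.0 shift [30.8 -0.1 -0. ] spin -0.0 F [ 0.2 -1.2 -1. ] tilt [-0.001  0.001 -1.   ]
```

>>> arm_command(
  motion=[
    [40,9,0,0,0],
    [40,17,0,0,0],
    [40,24,0,0,0],
    [40,29,0,0,0],
    [40,31,0,0,0],
  ],
)

```text
time: 8.63
position: [0.5352, 0.0755, 0.0504]
tool_rot: [-2.384, -2.045, -0.0]
ft_force: [0.4, -0.7, -1.6]
grip_width: 0.458
grip_force: 0.6
```

>>> arm_command(
  motion=[
    [40,0,0,0,0],
    [40,-12,0,0,0],
    [40,-30,0,-10,0],
    [40,-40,0,-45,0],
    [40,-40,0,-85,0],
  ],
)

```text
time: 9.05
position: [0.5268, 0.0314, 0.1341]
tool_rot: [-2.387, -2.037, 0.008]
ft_force: [1.0, -0.7, 0.3]
grip_width: 0.46
grip_force: 0.0
```

>>> arm_command(
  motion=[
    [40,-25,0,-35,0],
    [40,-60,0,-50,0],
    [40,-100,0,-50,0],
    [40,-140,0,-50,0],
    [40,-180,0,-50,0],
  ],
)

```text
time: 9.47
position: [0.5014, -0.145, 0.1867]
tool_rot: [2.384, 2.042, 0.002]
ft_force: [1.0, -1.1, 0.2]
grip_width: 0.46
grip_force: 0.0
```

>>> arm_command(
  motion=[
    [40,-40,0,0,0],
    [40,-80,0,0,0],
    [40,-100,0,0,0],
    [40,-100,0,0,0],
    [40,-100,0,0,0],
  ],
)

```text
time: 9.88
position: [0.4857, -0.2434, 0.1855]
tool_rot: [-2.39, -2.039, -0.001]
ft_force: [0.1, -0.1, 0.5]
grip_width: 0.461
grip_force: 0.0
```

Run:
```python
from h import *
go(-46.5,180,50)
im,d=get_image("top");w=world("top",d)
q=w[(w[...,2]>.062)&(w[...,2]<.09)];B=np.array([bpos(p*1000) for p in q])
for x,lo,hi in((-48,266,380),(-48,170,266),(48,50,160),(48,-150,-30)):
    k=(abs(B[:,0]-x)<55)&(B[:,1]>lo)&(B[:,1]<hi)
    if k.any(): print(B[k].mean(0).round(1),B[k].min(0).round(1),B[k].max(0).round(1),k.sum(),np.median(q[k,2]))
cv2.imwrite("pics/t5.png",np.hstack([cv2.resize(im[90:270,140:400,::-1],(520,360)),cv2.resize(im[105:170,155:222,::-1],(270,360),interpolation=2)]))
```

```text
t 9.88 board xy [ -46.2 -142.9] z 185.5 shift [322.8  -2.  135.7] spin -0.3 F [ 0.1 -0.1  0.5] tilt [ 0.  0. -1.]
[-49.2 308. ] [-86.1 271.1] [-11.1 343.9] 810 0.07040011871295104
[-47.  222.2] [-83.9 184.9] [ -9.5 259.2] 787 0.07032472978002968
[ 49.5 101.9] [13.8 64.6] [ 88.6 139. ] 761 0.07632968344846824
[ 51.3 -78.4] [  15.6 -116.9] [ 90.3 -42.3] 743 0.076529351078233
```

View pics/t5.png

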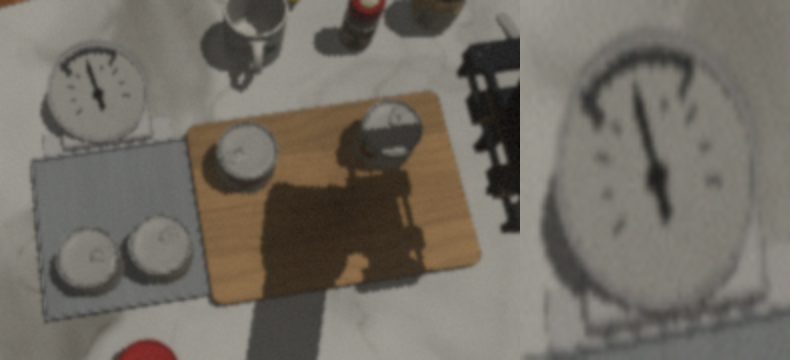

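Both tins stand wholly on the pan at y = 222 and 308 mm (inside its 173 to 370 mm). The pointer tip, at (637,80), is centred between the lugs at (595,115) and (690,90), and the spare tins stand upright on the board.

```bash
python3 -c "
from bench import *
print(close_job())"
```

```text
the job is handed in; nothing more can be done
None
```

I slid two tins onto the pan and handed the job in: the pointer rests near the middle of the bracket, and the two spare tins, bracket, mug and spice jar were left untouched.

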